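# Clip the yellow temperature tag to the red post

### The arm

A 6-joint arm with a two-finger parallel gripper is mounted at the origin on the work surface. World frame = base frame: x ahead of the robot, y to its left, z up, the work surface at z = 0. Lengths are in m, angles in rad, forces in N, time in s.
With the tool pointing down it reaches from about 0.25 to 0.775 m from the base axis. Payload 4 kg.
Tool frame: the origin (TCP) lies midway between the tips of the shut fingers; the grasp point (between the pads) lies 19 mm behind it (robot.tcp_to_grasp is the distance from the TCP to the grasp point, in m); z points along the fingers, y is the line along which they close (so a half turn about z gives the same grasp; the last joint's range is limited). The gripper opens to 94 mm and grips with 3 to 60 N. Pads are 16 mm wide; open, the fingers measure 119 mm over their backs; the gripper's body (75 mm by 177 mm) begins 78 mm behind the grasp point.
Start: joints at [1.133, 0.087, 1.371, -0, 1.684, -0.103], TCP at [0.181, 0.519, 0.206] pointing down, gripper open.
Joint ranges: [-3.1, 3.1], [-0.76, 2.03], [0.27, 2.55], [-1.08, 4.22], [0.17, 2.65], [-2.57, 2.57]. Speed limits (rad/s): [2.79, 2.79, 3.14, 3.14, 3.14, 3.14].

### API

Orientations are given as [roll, pitch, yaw] about the fixed x, y, z axes, in that order (R = Rz(yaw) Ry(pitch) Rx(roll)).
In Python, from bench import robot, viewer gives the robot as it stands. The module is installed in compiled form; this text tells all that it offers.
- The arm moves only by the shell command python3 -m handwheel 'ROWS' [OPENING]. ROWS is JSON, a list of rows, each a list of 6 numbers: the shift along the tool's x, y, z in units of 0.2 m (1.0 is 0.2 m), then the turn, a rotation vector about the tool's x, y, z in units of 30 degrees (1.0 is 30 degrees). In form: [[x, y, z, wx, wy, wz], ...]. A call has 1 to 10 rows; each row is the pose to reach, as a shift and turn from the pose commanded when the call began, along the tool's axes at that moment; what a row does not reach only later rows make up. A row lasts 1/12 s, in which the tool goes at most 41.7 mm and 7.16 degrees, less where a joint would pass 70% of its speed; a pose out of reach is approached as far as the arm can. A call with a number of a shift or a turn outside -1 to 1 is refused whole. A call with a gripper value outside its range is refused whole. OPENING is the gripper's target within -1 to 1 (shut at 1, half-way at 0, fully open at -1), set as the call begins (- or left out, the last holds). The fingers move at their own pace and stop on an object; the grip force is fixed at half the most. Time passes only in rows, so rows that repeat a pose let the fingers close. It gives the time, the measured TCP pose, the force, the opening and the grip force at its end, in the units of the state.
- robot.get_obs(): the state, without advancing time (a new reading comes with each control period).
- viewer.snapshot(name): name is "side" or "top" or "wrist"; returns the picture (420x560x3 uint8, red, green, blue); there is no depth.
- viewer.calibration(name): a dict with "fx", "fy", "cx", "cy" (pixels), "R" (3x3) and "t" (3): a world point X has camera coordinates R X + t. Camera axes: x right, y down, z forward; pixel columns grow to the right and rows downward; lengths in m; the calibration is good to about 2 mm. The wrist camera is an equidistant fisheye: a pixel r from the principal point sees the ray r / f radians off the axis. A picture is of the moment at which its call begins: read the wrist's pose just before it. calibration takes no time and is no camera call; for the wrist camera it gives the pose at the moment of the call.
- robot.close_job(): hands the job in; it is judged then, once.
The state is a dict: "time": time; "joint_positions": joint angles; "qvel": joint speeds; "joint_torque": joint torques, N m; "tool_pos": TCP position; "ee_rot": TCP orientation; "wrist_force": force on the tool from outside, world axes, zero at the start; "wrist_torque": the same for the moment, N m; "width": finger opening in m; "finger_force": force on a finger pad.
Only numpy, scipy, OpenCV 4.12 (cv2) and the standard library are available. Lean on these libraries where they do the work, as an engineer would, in place of code of your own. Each camera call takes 0.05 s, during which the arm holds its last target. There are 200 camera calls.

### The job

Clip the yellow temperature tag onto the red post in the clamped grey tray: squeeze its two upright paddles right together so that the steel hook runs out, set the tag down flat in the tray with the red post standing inside the open hook, and let go so that the spring draws the hook shut on the post. Leave the blue tag where it is.

Things in the scene. Friction and masses are not known exactly. Their poses are not given: they have to be found in the camera images.
- yellow_clip_mid (a point): Yellow spring-hook tag, 80 g, x = hook's way, z up. Point on its body, midway between two paddles, 35 mm above its underside. Block 20 mm high, x -35 to 45 (nose), 48 mm wide. On it two upright paddles 24 mm wide, tops 70 mm above underside: yellow fixed, outer face x=30; black (plunger) outer face x=-30. Pinch them along x from above, fingertips 30-40 mm above underside, clear of posts and block.
- yellow_clip_mouth (a point): Centre of the hook's mouth when fully open: fixed to the yellow body, x=61 from the point above, 10 mm above the underside. Steel hook from the nose: arm at y=-20, crossbar, barb at y=+20, bars 6 mm thick. Mouth open above and below, 34 mm wide in y; along x it is 6 mm at rest, 32 mm fully squeezed (x=45 to 77). Lower it over a post; on release the hook clamps the post against the nose.
- yellow_clip_plunger (a joint): Travel of the yellow tag's black paddle and hook towards +x, in m: 0 at rest (60 mm over the paddles' outer faces), 0.026 fully squeezed (34 mm over them; the tag can then be lifted by the paddles), 0.006 when the hook has closed on a 12 mm post. Spring 2 N at rest, 6 N fully squeezed.
- red_post_top (a point): Centre of the top of the red post: fixed, upright, 12 mm diameter, 25 mm tall from the tray floor (top 30 mm above the table), red disc at its foot. White and green posts alike stand 85 mm or more to the sides, in any order. It is at least 125 mm from the tray's robot-side rim and 55 mm from the other rims: the tag fits with its hook pointing away from the robot (+x).
- tray: Grey plastic tray, fixed by a steel clamp to the table's far edge; 300 mm (x) by 340 mm (y), axes along the world's. Origin: centre of its underside, on the table. Floor 5 mm, rim 16 mm above the table.
- blue_clip_mid (a point): An identical tag with a blue body, same point and axes; not to be moved.
Not all that is in view belongs to the job. There is more than one size of the part that bears yellow_clip_mid; the job needs the middle-sized.

How it is judged:
By the outcome, as a careful person would: the job done as asked, in the order asked, and still so for the second after the job is handed in, with the robot touching nothing.
It also fails if it takes over 38 s, if anything falls off the work surface, if the arm or the gripper's body presses on something with over 40 N, if the wrist force passes 120 N, or if a joint passes its speed limit or range.

## Working session

There is one attempt and no reset: what is moved stays moved. The work goes in short steps, Python scripts to look and compute and a shell command to move; the robot and the scene stay as the last step left them, time stands still between calls to the robot, and variables do not carry over. Pictures are saved under pics/ and viewed, at most 10 in all, crops included, and the job is handed in when it is done.

```bash
mkdir -p pics; cat > h.py <<'E'
import numpy as np, cv2
from bench import robot, viewer
def snap(n,f=None):
    c=viewer.calibration(n); im=np.asarray(viewer.snapshot(n))
    if f: cv2.imwrite('pics/'+f,im[:,:,::-1])
    return im,c
def ray(c,u,v,fish=False):
    R=np.array(c['R']);t=np.array(c['t'])
    x=(u-c['cx'])/c['fx'];y=(v-c['cy'])/c['fy']
    if fish:
        r=np.hypot(x,y); d=np.array([x/r*np.sin(r),y/r*np.sin(r),np.cos(r)]) if r>1e-9 else np.array([0,0,1.])
    else: d=np.array([x,y,1.])
    return -R.T@t, R.T@d
def onz(c,u,v,z,fish=False):
    o,d=ray(c,u,v,fish); return o+d*(z-o[2])/d[2]
def proj(c,X,fish=False):
    p=np.array(c['R'])@np.array(X)+np.array(c['t'])
    if fish:
        r=np.hypot(p[0],p[1]);th=np.arctan2(r,p[2]);return np.array([c['cx']+c['fx']*th*p[0]/r,c['cy']+c['fy']*th*p[1]/r])
    return np.array([c['cx']+c['fx']*p[0]/p[2],c['cy']+c['fy']*p[1]/p[2]])
E
python3 - <<'E'
from h import *
for n in ('top','side','wrist'):
    im,c=snap(n,n+'1.png'); print(n,-np.array(c['R']).T@c['t'],c['fx'])
o=robot.get_obs(); print(o['time'],o['tool_pos'],o['ee_rot'],o['width'],o['wrist_force'])
a=cv2.imread('pics/top1.png');b=cv2.imread('pics/side1.png')
cv2.imwrite('pics/top1b.png',cv2.resize(a,(800,600),interpolation=cv2.INTER_CUBIC))
E
```

```text
top [ 0.40342625 -0.07014671  0.80830686] 400.8608895531589
side [0.39401249 0.54387139 0.84001485] 439.17307680199366
wrist [0.10627007 0.54457329 0.38365332] 325.19226210127806
0.15 [0.1805253  0.51909571 0.20457863] [-3.13991941e+00 -2.12424364e-04  2.80680851e+00] 0.09391630235859603 [-0.5313691  -0.34382526 -0.6663795 ]
```

View pics/top1b.png

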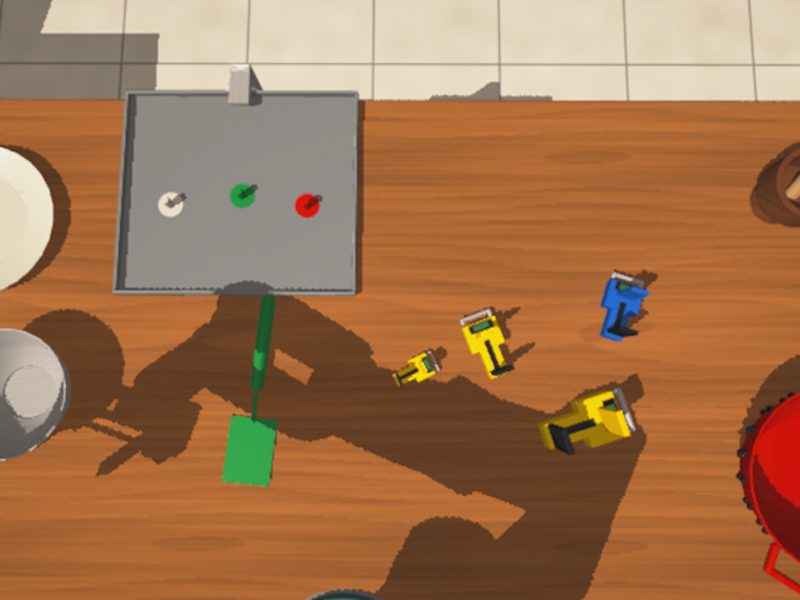

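View pics/side1.png

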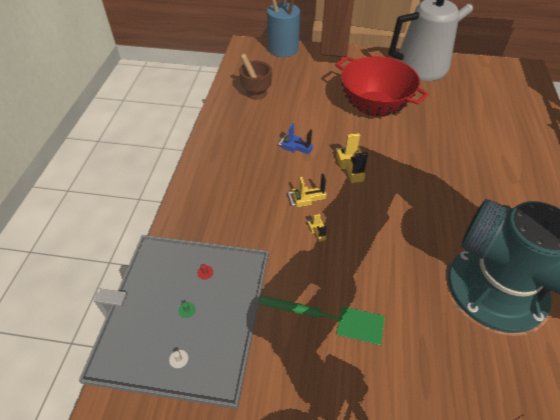

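```bash
python3 - <<'E'
from h import *
out=[]
for n in ('top','side'):
    im=cv2.imread(f'pics/{n}1.png'); c=viewer.calibration(n)
    hsv=cv2.cvtColor(im,cv2.COLOR_BGR2HSV)
    for nm,lo,hi in (('yel',(22,150,60),(34,255,255)),('blue',(105,150,60),(125,255,255)),('red',(0,220,120),(4,255,255))):
        m=cv2.inRange(hsv,lo,hi); k,l,s,ce=cv2.connectedComponentsWithStats(m)
        for i in range(1,k):
            if 60<s[i,4]<3000: print(n,nm,s[i],ce[i].round(1),onz(c,*ce[i],.02).round(3))
    u,v=(341,240) if n=='top' else (308,192)
    cr=im[v-35:v+35,u-33:u+33]; out.append(cv2.resize(cr,None,fx=6,fy=6,interpolation=cv2.INTER_CUBIC)); print('crop origin',u-33,v-35)
cv2.imwrite('pics/crop.png',np.hstack(out))
E
```

```text
top yel [324 221  30  44 585] [340.1 240.2] [ 0.436 -0.192  0.02 ]
top yel [279 247  25  21 242] [291.1 258.6] [ 0.4   -0.096  0.02 ]
top yel [ 377  273   64   41 1282] [413.  294.7] [ 0.332 -0.331  0.02 ]
top blue [421 195  33  43 663] [433.8 213.7] [ 0.49  -0.377  0.02 ]
top red [207 137  16  15 158] [214.  144.2] [0.628 0.06  0.02 ]
top red [ 524  275   36  140 2226] [545.1 327.3] [ 0.273 -0.58   0.02 ]
crop origin 308 205
side yel [339 150  14  24 106] [346.1 160.6] [ 0.344 -0.323  0.02 ]
side yel [297 193  29  11 116] [310.3 197. ] [ 0.425 -0.179  0.02 ]
side blue [285 137  21  12  78] [294.3 143.1] [ 0.49 -0.37  0.02]
crop origin 275 157
```

View pics/crop.png

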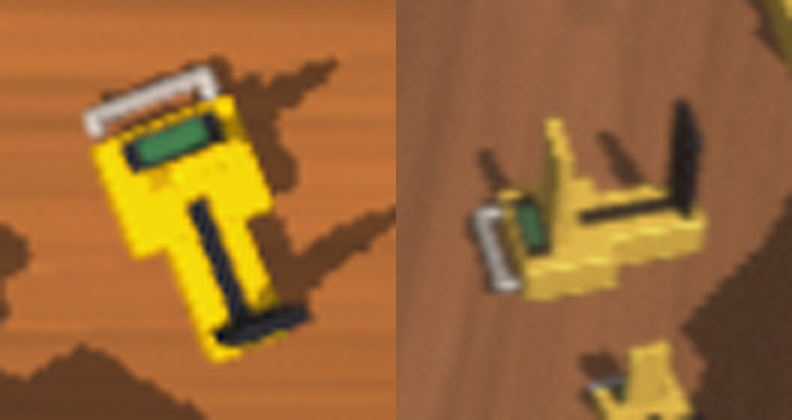

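Middle-sized tag confirmed. Candidates in the 560x420 top image: small yellow (291,259), middle yellow (340,240, nose about 50 mm wide, matches 48), large yellow (413,295), blue (434,214). The hook points image-up and slightly left, so yaw is about 19°.

```bash
cat >> h.py <<'E'
from scipy.spatial.transform import Rotation as Ro
def plan(X,yawdeg,o=None):
    o=o or robot.get_obs(); R=Ro.from_euler('xyz',o['ee_rot']); T=Ro.from_euler('xyz',[np.pi,0,np.radians(yawdeg)])
    print('t',o['time'],'tcp',np.round(o['tool_pos'],4),'rpy',np.degrees(o['ee_rot']).round(1),'w',round(o['width'],4),'F',np.round(o['wrist_force'],1))
    print(' shift units',(R.inv().apply(np.array(X)-o['tool_pos'])/.2).round(3),'turn units',(np.degrees((R.inv()*T).as_rotvec())/30).round(3))
E
python3 - <<'E'
from h import *
c=viewer.calibration('top'); P=lambda x,y,z:onz(c,308+(x+.5)/6-.5,205+(y+.5)/6-.5,z)
A,B=P(92,142,.02),P(240,97,.02); print('nose',A,B,np.linalg.norm(A-B))
S,E_=P(197,200,.02),P(235,310,.02); print('slot',S,E_)
cb=P(95,112,.013),P(210,72,.013)
for a,b in ((B,A),cb[::-1]): d=a-b; print('yaw',np.degrees(np.arctan2(-d[0],d[1])))
d=S-E_; print('yaw slot',np.degrees(np.arctan2(d[1],d[0])))
th=np.radians(19); ax=np.array([np.cos(th),np.sin(th),0]); mid=(A+B)/2-.045*ax; print('mid',mid)
k1=P(222,338,.07);k2=P(308,312,.07); print('black paddle top',k1,k2, 'mid from it',(k1+k2)/2+.028*ax)
print('red post',onz(c,214.5,144,.006), onz(viewer.calibration('side'),205,271.5,.006))
plan([mid[0],mid[1],.2],109)
E
```

```text
nose [ 0.45936511 -0.15860936  0.02      ] [ 0.4744831  -0.20729918  0.02      ] 0.05098286130530139
slot [ 0.44060091 -0.1927717   0.02      ] [ 0.40497215 -0.20467348  0.02      ]
yaw -162.7506471555148
yaw -160.47695340171458
yaw slot 18.47188303138038
mid [ 0.42437577 -0.19760484  0.02      ]
black paddle top [ 0.39639019 -0.1920724   0.07      ] [ 0.4044231  -0.21832812  0.07      ] mid from it [ 0.42688116 -0.19608435  0.07      ]
red post [0.63248073 0.06145215 0.006     ] [0.63216333 0.06138813 0.006     ]
t 0.15 tcp [0.1805 0.5191 0.2046] rpy [-179.9   -0.   160.8] w 0.0939 F [-0.5 -0.3 -0.7]
 shift units [-2.329 -2.984  0.027] turn units [-3.000e-03  1.000e-03  1.727e+00]
```

```bash
python3 -m handwheel '[[-0.78,-1,0,0,0,0],[-0.78,-1,0,0,0,0],[-0.78,-1,0,0,0,0],[-0.78,-1,0,0,0,0],[-0.78,-1,0,0,0,0],[-0.78,-1,0,0,0,0]]' -1
python3 -m handwheel '[[-0.78,-1,0,0,0,0],[-0.78,-1,0,0,0,0],[-0.78,-1,0,0,0,0],[-0.78,-1,0,0,0,0],[-0.78,-1,0,0,0,0],[-0.78,-1,0,0,0,0]]'
python3 -m handwheel '[[-0.77,-0.98,0,0,0,1],[-0.77,-0.98,0,0,0,1],[-0.77,-0.98,0,0,0,1],[-0.77,-0.98,0,0,0,1],[-0.77,-0.98,0,0,0,1],[-0.77,-0.98,0,0,0,1],[-0.77,-0.98,0,0,0,1]]'
python3 - <<'E'
from h import *
plan([.4255,-.197,.2],108.5)
E
```

```text
time: 0.65
tool_pos: [0.261, 0.2809, 0.2051]
ee_rot: [-3.141, 0.0, 2.808]
wrist_force: [1.7, -0.2, 0.8]
width: 0.0941
finger_force: 0.0
time: 1.15
tool_pos: [0.3415, 0.0441, 0.2055]
ee_rot: [3.141, 0.001, 2.807]
wrist_force: [0.9, 0.4, 0.1]
width: 0.0939
finger_force: 0.0
time: 1.73
tool_pos: [0.4233, -0.1955, 0.2036]
ee_rot: [-3.139, -0.0, 2.277]
wrist_force: [-0.3, 1.0, -0.3]
width: 0.0938
finger_force: 0.0
t 1.7333 tcp [ 0.4233 -0.1955  0.2036] rpy [-179.8   -0.   130.4] w 0.0938 F [-0.3  1.  -0.3]
 shift units [-0.013  0.003  0.018] turn units [-0.005  0.     0.731]
```

```bash
python3 -m handwheel '[[-0.01,0,0.2,0,0,0.73],[-0.01,0,0.2,0,0,0.73],[-0.01,0,0.2,0,0,0.73],[-0.01,0,0.2,0,0,0.73],[-0.01,0,0.2,0,0,0.73]]'
python3 - <<'E'
from h import *
im,c=snap('wrist','w2.png')
plan([.4255,-.197,.035],108.5)
for q in ([.03,0,.07],[-.03,0,.07],[.045,.024,.02],[.045,-.024,.02],[-.035,0,.02]):
    th=np.radians(18.5);X=[.4255+q[0]*np.cos(th)-q[1]*np.sin(th),-.197+q[0]*np.sin(th)+q[1]*np.cos(th),q[2]]
    p=proj(c,X,True);print(q,p.round(1)); cv2.drawMarker(im,tuple(int(round(v)) for v in p),(255,0,255),0,8,1)
cv2.imwrite('pics/w2b.png',cv2.resize(im[:,:,::-1],(800,600),interpolation=cv2.INTER_CUBIC))
E
```

```text
time: 2.15
tool_pos: [0.4239, -0.1907, 0.1655]
ee_rot: [3.142, -0.0, 1.904]
wrist_force: [0.1, -0.7, 0.5]
width: 0.0942
finger_force: 0.0
t 2.2 tcp [ 0.4242 -0.1908  0.1659] rpy [180.    0.  109.1] w 0.0935 F [-0.2  0.   1. ]
 shift units [-0.031 -0.004  0.655] turn units [0.001 0.001 0.02 ]
[0.03, 0, 0.07] [313.1 215.5]
[-0.03, 0, 0.07] [245.5 214.7]
[0.045, 0.024, 0.02] [323.8 178.6]
[0.045, -0.024, 0.02] [321.7 223.3]
[-0.035, 0, 0.02] [245.6 200.5]
```

View pics/w2b.png

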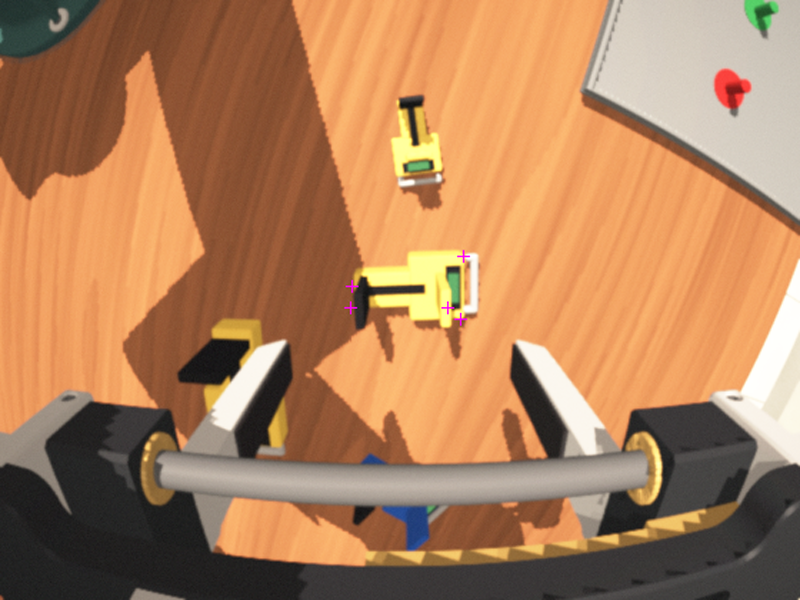

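The picture shows the middle tag between the fingers: nose corners near (465,252) and (467,322), black paddle's left edge near x=354. These are within about 3 mm of the prediction. Descending and squeezing.

```bash
python3 -m handwheel '[[-0.03,0,0.4,0,0,0.02],[-0.03,0,0.4,0,0,0.02],[-0.03,0,0.65,0,0,0.02],[-0.03,0,0.65,0,0,0.02],[-0.03,0,0.65,0,0,0.02]]'
python3 -m handwheel '[[0,0,0,0,0,0],[0,0,0,0,0,0],[0,0,0,0,0,0],[0,0,0,0,0,0],[0,0,0,0,0,0],[0,0,0,0,0,0],[0,0,0,0,0,0],[0,0,0,0,0,0]]' 1
python3 - <<'E'
from h import *
plan([.4255,-.197,.035],108.5)
E
```

```text
time: 2.62
tool_pos: [0.4237, -0.1952, 0.0328]
ee_rot: [-3.137, -0.006, 1.892]
wrist_force: [0.2, -0.2, 0.4]
width: 0.0938
finger_force: 0.0
time: 3.28
tool_pos: [0.4277, -0.1971, 0.0369]
ee_rot: [3.138, 0.002, 1.891]
wrist_force: [3.2, 1.4, 3.9]
width: 0.0445
finger_force: 6.5
t 3.2833 tcp [ 0.4277 -0.1971  0.0369] rpy [1.798e+02 1.000e-01 1.083e+02] w 0.0445 F [3.2 1.4 3.9]
 shift units [ 0.004 -0.01   0.009] turn units [ 0.007  0.004 -0.006]
```

```bash
python3 -m handwheel '[[0,0,0,0,0,0],[0,0,0,0,0,0],[0,0,0,0,0,0],[0,0,0,0,0,0],[0,0,0,0,0,0]]' 1
python3 -m handwheel '[[0,0,-0.2,0,0,0],[0,0,-0.2,0,0,0],[0,0,-0.4,0,0,0],[0,0,-0.4,0,0,0],[0,0,-0.4,0,0,0]]'
python3 - <<'E'
from h import *
im,c=snap('wrist')
cv2.imwrite('pics/w3b.png',cv2.resize(im[:,:,::-1],(800,600),interpolation=cv2.INTER_CUBIC))
plan([.58,.061,.12],90)
E
```

```text
time: 3.7
tool_pos: [0.4275, -0.1975, 0.0372]
ee_rot: [3.139, 0.003, 1.891]
wrist_force: [3.3, 0.8, 7.3]
width: 0.0335
finger_force: 29.3
time: 4.12
tool_pos: [0.4267, -0.1978, 0.1169]
ee_rot: [3.14, 0.003, 1.89]
wrist_force: [-1.0, 0.1, -0.8]
width: 0.0331
finger_force: 29.2
t 4.1667 tcp [ 0.4257 -0.1971  0.1151] rpy [-180.     0.   108.3] w 0.033 F [-0.1 -0.5 -1.2]
 shift units [ 0.983  1.138 -0.025] turn units [-0.001  0.001  0.61 ]
```

View pics/w3b.png

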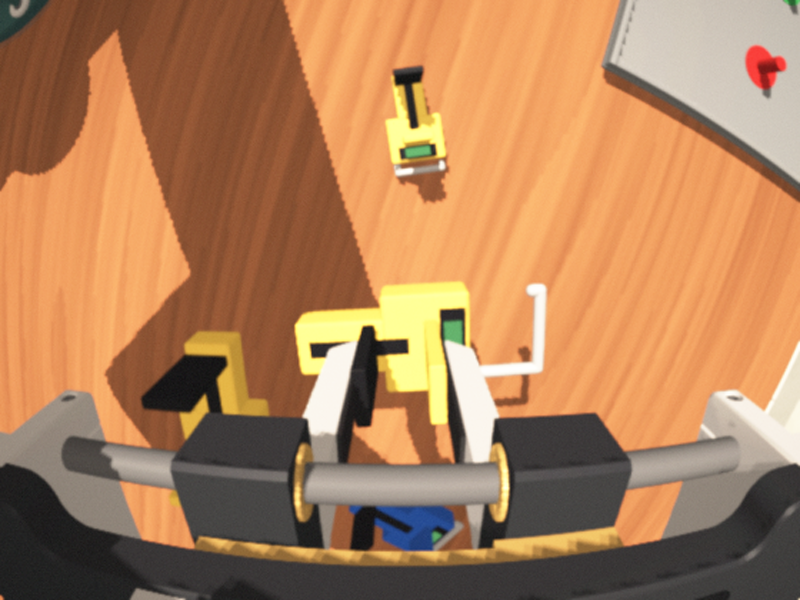

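The tag is held, with the plunger fully in (33 mm). The hook is out: crossbar near x=538, barb near (538,290), arm at y≈370, nose at x≈468, so the mouth centre is near (502,330).

```bash
python3 - <<'E'
from h import *
c=viewer.calibration('wrist'); o=robot.get_obs(); R=Ro.from_euler('xyz',o['ee_rot'])
z=o['tool_pos'][2]-.037+.010
for u,v,zz in ((502,330,z),(468,285,z+.01),(468,370,z+.005),(537,290,z+.003),(540,372,z+.003),(468,285,z+.01),(299,372,z+.01),(297,320,z+.01)):
    X=onz(c,u*.7,v*.7,zz,True); print(u,v,(R.inv().apply(X-o['tool_pos'])*1000).round(1))
E
```

```text
502 330 [ 3.2 49.1 27. ]
468 285 [28. 30. 17.]
468 370 [-15.3  32.8  22. ]
537 290 [23.9 64.  24. ]
540 372 [-18.2  69.8  24. ]
468 285 [28. 30. 17.]
299 372 [-14.5 -47.6  17. ]
297 320 [ 11.6 -46.5  17. ]
```

```bash
python3 -m handwheel '[[0.25,0.3,0,0,0,0.15],[0.25,0.3,0,0,0,0.15],[0.48,0.58,0,0,0,0.3],[0.48,0.58,0,0,0,0.3],[0.48,0.58,0,0,0,0.3],[0.48,0.58,0,0,0,0.3]]'
python3 - <<'E'
from h import *
plan([.5868,.059,.115],90)
E
```

```text
time: 4.67
tool_pos: [0.5049, -0.0679, 0.1129]
ee_rot: [-3.137, -0.001, 1.737]
wrist_force: [-1.1, -1.2, -1.2]
width: 0.033
finger_force: 29.2
t 4.6667 tcp [ 0.5049 -0.0679  0.1129] rpy [-1.797e+02 -1.000e-01  9.950e+01] w 0.033 F [-1.1 -1.2 -1.2]
 shift units [ 0.558  0.509 -0.012] turn units [-0.009 -0.002  0.317]
```

```bash
python3 -m handwheel '[[0.28,0.25,0,0,0,0.16],[0.28,0.25,0,0,0,0.32],[0.56,0.51,0,0,0,0.32],[0.56,0.51,0,0,0,0.32],[0.56,0.51,0,0,0,0.32],[0.56,0.51,0,0,0,0.32],[0.56,0.51,0,0,0,0.32]]'
python3 - <<'E'
from h import *
im,c=snap('wrist')
cv2.imwrite('pics/w4b.png',cv2.resize(im[:,:,::-1],(800,600),interpolation=cv2.INTER_CUBIC))
print(proj(c,[.6323,.0614,.03],True)/.7, proj(c,[.6323,.0614,.006],True)/.7)
plan([.5868,.059,.115],90)
E
```

```text
time: 5.25
tool_pos: [0.5872, 0.0562, 0.1141]
ee_rot: [-3.139, 0.001, 1.565]
wrist_force: [-0.1, 0.4, -0.5]
width: 0.0335
finger_force: 29.2
[475.75340072 293.75819749] [470.09157749 283.71417089]
t 5.3 tcp [0.5873 0.056  0.1145] rpy [-1.799e+02  1.000e-01  8.960e+01] w 0.0336 F [ 0.6 -1.  -0.6]
 shift units [ 0.015 -0.003 -0.002] turn units [-0.004  0.002 -0.013]
```

View pics/w4b.png

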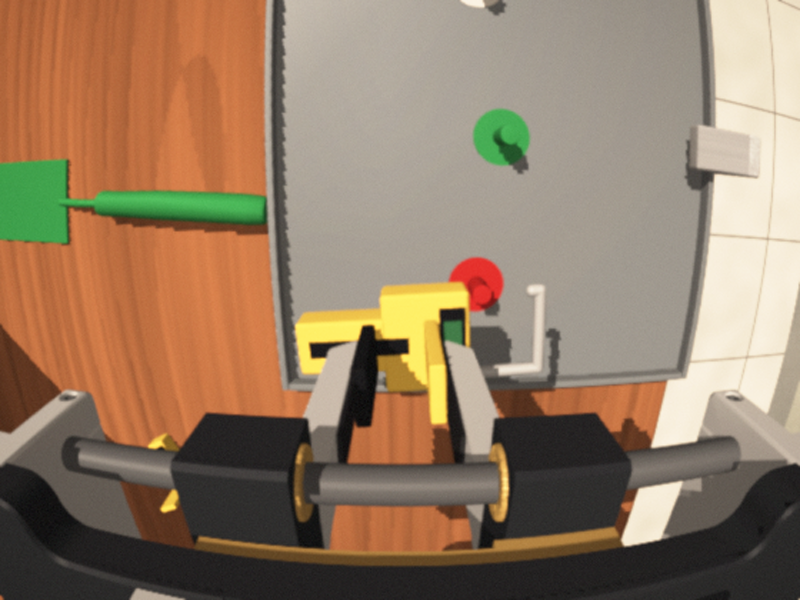

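```bash
python3 - <<'E'
from h import *
c=viewer.calibration('wrist'); o=robot.get_obs(); R=Ro.from_euler('xyz',o['ee_rot'])
for u,v,zz in ((481,295,.03),(476,283,.006),(502,330,o['tool_pos'][2]-.027)):
    X=onz(c,u*.7,v*.7,zz,True); print(X.round(4),(R.inv().apply(X-o['tool_pos'])*1000).round(1))
plan([.5868,.059,.115],90)
E
```

```text
[0.6357 0.0602 0.03  ] [ 4.7 48.6 84.4]
[0.6364 0.0615 0.006 ] [  6.   49.3 108.4]
[0.6366 0.059  0.0875] [ 3.4 49.3 26.9]
t 5.3 tcp [0.5873 0.056  0.1145] rpy [-1.799e+02  1.000e-01  8.960e+01] w 0.0336 F [ 0.6 -1.  -0.6]
 shift units [ 0.015 -0.003 -0.002] turn units [-0.004  0.002 -0.013]
```

Post top at (481,295), disc at (476,283). In the tool frame the post is within 2 mm of the mouth's centre, so I lower it with a small correction.

```bash
python3 -m handwheel '[[0.01,0.01,0,0,0,-0.01],[0.01,0.01,0.1,0,0,-0.01],[0.01,0.01,0.2,0,0,-0.01],[0.01,0.01,0.2,0,0,-0.01],[0.01,0.01,0.2,0,0,-0.01]]'
python3 - <<'E'
from h import *
im,c=snap('wrist')
cv2.imwrite('pics/w5b.png',cv2.resize(im[150:330,180:460,::-1],None,fx=2.5,fy=2.5,interpolation=cv2.INTER_CUBIC))
plan([.5893,.058,.042],90)
E
```

```text
time: 5.72
tool_pos: [0.589, 0.0588, 0.0744]
ee_rot: [-3.138, 0.0, 1.57]
wrist_force: [1.0, 0.3, -0.3]
width: 0.0333
finger_force: 29.2
t 5.7667 tcp [0.5902 0.059  0.0759] rpy [-180.    0.   90.] w 0.0331 F [-0.3  0.7  0.1]
 shift units [-0.005 -0.005  0.169] turn units [-0.     0.    -0.002]
```

View pics/w5b.png

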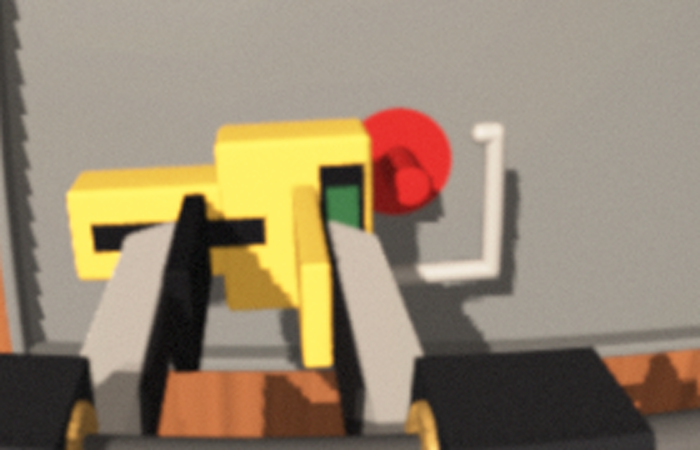

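Post top at crop (412,187) lies inside the open hook: nose at x≈372, crossbar ≈487, barb ≈132, arm ≈268. Lowering.

```bash
python3 -m handwheel '[[0,0,0.08,0,0,0],[0,0,0.15,0,0,0],[0,0,0.17,0,0,0],[0,0,0.17,0,0,0]]'
python3 - <<'E'
from h import *
plan([.5893,.058,.042],90)
E
```

```text
time: 6.1
tool_pos: [0.5909, 0.0595, 0.0429]
ee_rot: [3.14, -0.0, 1.571]
wrist_force: [-0.6, -0.4, -0.6]
width: 0.0333
finger_force: 29.2
t 6.1 tcp [0.5909 0.0595 0.0429] rpy [179.9  -0.   90. ] w 0.0333 F [-0.6 -0.4 -0.6]
 shift units [-0.008 -0.008  0.005] turn units [ 0.003 -0.    -0.   ]
```

Feel for contact with the floor in small steps.

```bash
python3 -m handwheel '[[0,0,0.01,0,0,0],[0,0,0.01,0,0,0],[0,0,0.01,0,0,0]]'
python3 - <<'E'
from h import *
im,c=snap('wrist')
cv2.imwrite('pics/w6b.png',cv2.resize(im[150:330,180:460,::-1],None,fx=2.5,fy=2.5,interpolation=cv2.INTER_CUBIC))
plan([.5893,.058,.042],90)
E
```

```text
time: 6.35
tool_pos: [0.5918, 0.0597, 0.0422]
ee_rot: [3.138, -0.0, 1.571]
wrist_force: [-0.6, -0.9, 6.5]
width: 0.0338
finger_force: 29.3
t 6.4 tcp [0.5918 0.0597 0.0422] rpy [179.8  -0.   90. ] w 0.0336 F [ 0.1 -0.2  6.1]
 shift units [-0.009 -0.012  0.001] turn units [ 0.007 -0.     0.001]
```

View pics/w6b.png

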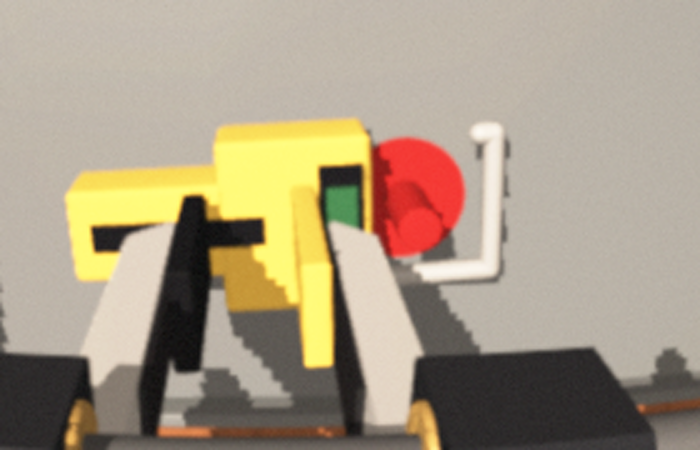

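Tag is on the floor (6 N) with the post inside the mouth. Releasing gradually.

```bash
python3 -m handwheel '[[0,0,-0.005,0,0,0],[0,0,-0.005,0,0,0],[0,0,-0.005,0,0,0],[0,0,-0.005,0,0,0]]' -0.1
python3 -m handwheel '[[0,0,0,0,0,0],[0,0,0,0,0,0],[0,0,0,0,0,0],[0,0,0,0,0,0],[0,0,0,0,0,0],[0,0,0,0,0,0]]' -1
python3 - <<'E'
from h import *
im,c=snap('wrist')
cv2.imwrite('pics/w7b.png',cv2.resize(im[150:330,180:460,::-1],None,fx=2.5,fy=2.5,interpolation=cv2.INTER_CUBIC))
plan([.5893,.058,.042],90)
E
```

```text
time: 6.73
tool_pos: [0.5896, 0.0598, 0.0405]
ee_rot: [-3.14, 0.0, 1.571]
wrist_force: [-3.3, -0.5, 2.5]
width: 0.051
finger_force: 1.7
time: 7.23
tool_pos: [0.5907, 0.0598, 0.0403]
ee_rot: [3.141, -0.0, 1.571]
wrist_force: [-0.4, 0.1, -0.2]
width: 0.0881
finger_force: 0.0
t 7.2833 tcp [0.5907 0.0598 0.0404] rpy [180.  -0.  90.] w 0.0917 F [-0.1  0.6 -0.1]
 shift units [-0.009 -0.007 -0.008] turn units [ 0.001 -0.     0.001]
```

View pics/w7b.png

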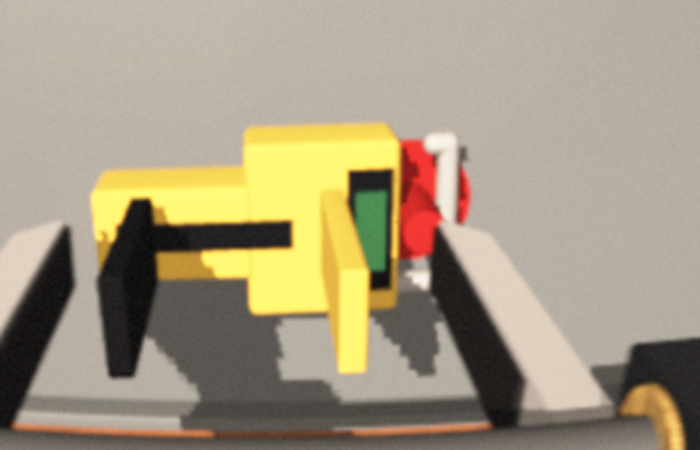

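The hook has closed on the post (post at crop ≈(425,225), between the nose and the crossbar), and both fingers are clear. Withdrawing straight up.

```bash
python3 -m handwheel '[[0,0,-0.1,0,0,0],[0,0,-0.2,0,0,0],[0,0,-0.4,0,0,0],[0,0,-0.6,0,0,0],[0,0,-0.6,0,0,0],[0,0,-0.6,0,0,0],[0,0,-0.6,0,0,0],[0,0,-0.6,0,0,0]]'
python3 - <<'E'
from h import *
im,c=snap('wrist'); s,_=snap('side')
a=cv2.resize(im[130:290,200:400,::-1],(400,320),interpolation=cv2.INTER_CUBIC)
b=cv2.resize(s[230:330,150:275,::-1],(400,320),interpolation=cv2.INTER_CUBIC)
cv2.imwrite('pics/w8b.png',np.hstack([a,b]))
plan([.5893,.058,.042],90)
E
```

```text
time: 7.95
tool_pos: [0.5893, 0.0598, 0.1583]
ee_rot: [-3.138, -0.0, 1.571]
wrist_force: [0.1, 0.8, -0.0]
width: 0.0938
finger_force: 0.0
t 8.05 tcp [0.5893 0.0597 0.158 ] rpy [-179.8   -0.    90. ] w 0.0941 F [-0.2  1.2  0.4]
 shift units [-0.009  0.003  0.58 ] turn units [-0.008 -0.     0.   ]
```

View pics/w8b.png

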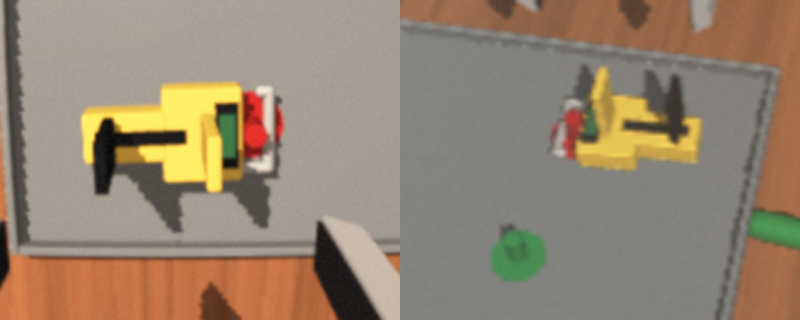

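The tag lies flat in the tray with its hook closed round the red post (left crop ≈(258,132)). The gripper is clear and nothing else has moved.

```bash
python3 -c "
from bench import robot
print(robot.close_job())"
```

```text
the job is handed in; nothing more can be done
None
```

The middle-sized yellow tag is clipped onto the red post, flat in the tray with its hook closed round the post; the blue tag was not touched, and I handed the job in at about 8 s with the robot clear.

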